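Refit the nested double lid on the seal-paste tin and lift the outer lid alone

TASK

Take hold of the wooden knob on the dust case and swing its clear door open to about a right angle or more, and leave it open. Then pick up the nested double lid from the white tray as one, by the broad rim of the inner lid, lower it right home on the open paste tin in the case and let go; then take the outer lid by its knob, lift it off alone without touching or unseating the inner lid, and finish while still holding it level, about 10 cm straight above the inner lid. Leave the seals, brush pot, mug and brush where they stand.

Things in the scene. Friction and masses are not known exactly. Their poses are not given: they have to be found in the camera images.
- case: Fixed bamboo and clear-acrylic dust case, 190 x 190 mm, 117 mm high with its door shut. Origin: centre of the underside, on the table, z up; yaw varies. Floor board 10 mm thick. Walls on its +x, -x and +y sides (up to 10 mm thick, tops 110 mm up); its -y side and top are closed only by the door.
- case_door (a joint): Angle of the L-shaped clear door: a 190 x 100 mm panel on the case's -y side joined to a 190 x 190 mm panel over its top (upper face 117 mm up). 0 shut, to 2.0 rad open; opens clockwise from above, knob swinging to the case's -y. Friction 0.06 N m, no spring; starts up to 0.25 ajar. Sweeps 195 mm round the hinge (top panel 270 mm).
- door_knob (a point): Centre of the top of the door's handle: a round upright wooden knob 18 mm in diameter and 36 mm tall, standing on the door's top panel (its foot 36 mm below this point). It moves with the door, 170 mm from the hinge axis.
- door_hinge (a point): Point on the vertical hinge axis of the door, at the height of the top panel's upper face (117 mm). The axis is at -95, -99 mm in the case frame.
- tin_mouth (a point): Centre of the mouth, in the plane of the rim, of the open round aluminium seal-paste tin fixed to the case floor: outside diameter 60, inside 52, 60 mm tall (rim 70 mm above the table), 30 mm deep. z axis up.
- inner_lid: Inner lid, turned aluminium, about 0.16 kg. Origin: centre of underside, z up. A plug 45 mm across, 16 mm deep, 4 to 5 mm chamfered foot (3.5 mm play all round in the tin); then a broad rim 62 mm across from 16 to 30 mm, the place to grip; then a boss 45 mm across from 30 to 36 mm. The rim rests on the tin when home. Starts standing on its plug on the tray.
- inner_seat (a point): On the inner lid: centre of the underside of its rim (16 mm above its origin). Coincides with tin_mouth when home.
- inner_nest (a point): On the inner lid: centre of the top face of the rim (30 mm above its origin), where the outer lid's edge rests.
- outer_lid: Outer lid, aluminium cap, about 0.08 kg, loosely nested over the boss of the inner lid, not latched. Origin: centre of its lower edge, z up. Skirt 55 mm outside, 50 mm inside diameter, 7 mm deep; top face 11 mm above the origin; on it a round upright knob 18 mm across and 24 mm tall (to 35 mm).
- tray: White enamel tray, fixed, 270 x 180 mm, rim 16 mm high; inner floor 4 mm above the table. Origin: centre of its underside. The nested lids and two of the seals stand in it.
- seal0: Resin seal, upright square block 26 x 26 x 70 mm, loose; in the tray. Origin: centre of its underside. Leave alone.
- seal1: Resin seal, upright square block 26 x 26 x 70 mm, loose; in the tray. Origin: centre of its underside. Leave alone.
- seal2: Resin seal, upright square block 26 x 26 x 70 mm, loose; on the table. Origin: centre of its underside. Leave alone.
- seal3: Resin seal, upright square block 26 x 26 x 70 mm, loose; on the table. Origin: centre of its underside. Leave alone.
- brush_pot: Green glass brush pot, 80 mm across, 115 mm tall, loose. Origin: centre of its underside. Leave alone.
- tea_mug: White mug, 76 mm across plus handle, 85 mm tall, loose. Origin: centre of its underside. Leave alone.
- seal_brush: Small brush lying on the table, 170 mm long along its x axis, loose. Leave alone.

How it is judged (in metres and radians):
On the way, in this order (a step that is already met when the one before it is completed fails the run):
1. the door of the dust case is swung open (1.35 rad or more) (value of joint case_door above 1.35 rad), for 0.2 s.
2. the nested lids, still together and held by the fingers on the inner lid, are lowered onto the tin (distance between outer_lid and inner_nest below 0.006 m and z of inner_seat in the frame of tin_mouth below 0.006 m and horizontal distance between inner_seat and tin_mouth below 0.007 m and contact force between the fingers and inner_lid above 1 N), for 0.05 s.
3. the pair sits home on the tin, let go (distance between outer_lid and inner_nest below 0.006 m and z of inner_seat in the frame of tin_mouth below 0.0025 m and horizontal distance between inner_seat and tin_mouth below 0.006 m and angle between inner_lid's own z axis and vertical below 0.06 rad and contact force between each of the arm, the fingers and inner_lid below 0.2 N and contact force between the fingers and outer_lid below 0.2 N), for 0.2 s.
At the end, for the whole second after the job is handed in: Door open 1.2 rad or more; inner lid home on the tin (height 2.5 mm, centre 6 mm, level 0.06 rad), untouched; outer lid held still in the fingers, 60 to 160 mm above its place, within 50 mm of the tin's axis, level within 0.3 rad; bystanders within 30 mm and upright (value of joint case_door above 1.2 rad and z of inner_seat in the frame of tin_mouth below 0.0025 m and horizontal distance between inner_seat and tin_mouth below 0.006 m and angle between inner_lid's own z axis and vertical below 0.06 rad and contact force between each of the fingers, the arm and inner_lid below 0.2 N and contact force between outer_lid and inner_lid below 0.05 N and contact force between the fingers and outer_lid above 1 N and z of outer_lid in the frame of inner_nest between 0.06 and 0.16 m and horizontal distance between outer_lid and tin_mouth below 0.05 m and angle between outer_lid's own z axis and vertical below 0.3 rad and linear speed of outer_lid below 0.03 m/s and linear speed of inner_lid below 0.02 m/s and not (distance of any of seal0, seal1, seal2, seal3, brush_pot, tea_mug, seal_brush from where it was at the start of the episode above 0.03 m or angle between any of seal0, seal1, seal2, seal3, brush_pot, tea_mug's own z axis and vertical above 0.5 rad)); the arm keeps its last pose, push and grip.
It fails at once if the outer lid comes off while the inner lid is not home on the tin (or the inner lid is unseated as the outer lid comes off) (z of outer_lid in the frame of inner_nest above 0.008 m and (z of inner_seat in the frame of tin_mouth above 0.004 m or horizontal distance between inner_seat and tin_mouth above 0.007 m)).
It fails at once if the fingers press on the inner lid once the outer lid is off it (z of outer_lid in the frame of inner_nest above 0.008 m and contact force between the fingers and inner_lid above 0.5 N).
It fails at once if a bystander is moved more than 30 mm or knocked over (distance of any of seal0, seal1, seal2, seal3, brush_pot, tea_mug, seal_brush from where it was at the start of the episode above 0.03 m or angle between any of seal0, seal1, seal2, seal3, brush_pot, tea_mug's own z axis and vertical above 0.5 rad).
It also fails if it takes over 72 s, if anything falls off the work surface, if the arm or the gripper's body presses on something with over 40 N, if the wrist force passes 120 N, or if a joint passes its speed limit or range.

ROBOT

A 6-joint arm with a two-finger parallel gripper is mounted at the origin on the work surface. World frame = base frame: x ahead of the robot, y to its left, z up, the work surface at z = 0. Lengths are in m, angles in degrees, forces in N, time in s.
With the tool pointing down it reaches from about 0.3 to 0.75 m from the base axis. Payload 8.5 kg.
Tool frame: the origin (TCP) lies midway between the tips of the shut fingers; the grasp point (between the pads) lies 19 mm behind it (env.tcp_to_grasp is the z of the grasp point in the tool frame, in m); z points along the fingers, y is the line along which they close (so a half turn about z gives the same grasp; the last joint's range is limited). The gripper opens to 85 mm and grips with 20 to 120 N. Pads are 22 mm wide; open, the fingers measure 114 mm over their backs; the gripper's body (76 mm by 85 mm) begins 54 mm behind the grasp point. The pads swing forward as they close: fully open they stand 13 mm farther back than shut.
Start: joints at [-88.654, 21.807, 74.336, -0, 83.858, -12.336], TCP at [0.13, -0.534, 0.231] pointing down, gripper open.
Joint ranges: [-178.18, 178.18], [-50.72, 133.34], [12.68, 142.11], [-81.47, 261.47], [9.98, 163.14], [-165.26, 165.26]. Speed limits (degrees/s): [136.94, 136.94, 180, 180, 180, 180].

INTERFACE

Orientations are given as a 3x3 rotation matrix whose columns are the frame's x, y, z axes.
In Python, from rig import env, imaging, job, models gives the robot as it stands. The module is installed in compiled form; this text tells all that it offers.
- The arm moves only by the tool jog_arm, never from a script. Its argument "plan" is text: rows parted by semicolons, each of 7 numbers parted by spaces: the turn, a rotation vector about the tool's x, y, z in degrees, then the shift along the tool's x, y, z in cm, then the closure in counts, from 0 (fully open) to 255 (shut). In form: rx ry rz x y z claw; .... A call has 1 to 10 rows; each row shifts and turns the commanded pose from where the row before left it, along the tool's axes as they then stand; what a row does not reach is not made up. A row lasts 1/12 s, in which the tool goes at most 41.7 mm and 7.16 degrees, less where a joint would pass 70% of its speed; a pose out of reach is approached as far as the arm can. A call with a gripper value outside its range is refused whole. The fingers move at their own pace and stop on an object; "grip_force" is the grip in N (left out, the last holds). Time passes only in rows, so rows that do not move let the fingers close. It gives the time, the measured TCP pose, the force, the opening and the grip force at its end, in the units of the state.
- env.observe(): the state, without advancing time (a new reading comes with each control period).
- imaging.get_image(name): name is "scene" or "top" or "wrist"; returns a dict with "pixels" (420x560x3 uint8, red, green, blue), "depth" (420x560 float32, m along the optical axis (not along the pixel's ray), 0 where there is no reading), "fov_y" (degrees; the focal length in pixels is half the picture's height over the tangent of half this angle, whatever the lens; pixels are square), "cx", "cy" (the principal point, pixels), "world_from_camera" (4x4, takes a point from camera to world coordinates). Camera axes: x right, y down, z forward; pixel columns grow to the right and rows downward; lengths in m; the calibration is good to about 2 mm. A picture is of the moment at which its call begins.
- job.close_job(): hands the job in; it is judged then, once.
Trained networks look in the newest picture that a camera, given by its name, has taken for a name from the list of things; names that differ only in an ending like _2 or _b are one class to them, and where a whole thing is asked for, a point or a joint stands for the part that bears it (a point fixed in the world has none). Each returns a list of dicts, best first, with "confidence" (0 to 1); they miss things now and then, are a little off and sometimes report something else, mostly with a low value. They report only what shows in the picture. A call takes as long as a camera call.
- models.outline_of(camera, query): "region" (420x560 bool, what is visible of it) and "bbox" ([centre column, centre row, width, height] in pixels, round what is visible of it).
- models.tip_of(camera, query): "at" ([column, row] in pixels: a listed point, or the origin of a listed thing).
The state is a dict: "time_s": time; "q": joint angles; "qvel": joint speeds; "joint_efforts": joint torques, N m; "position": TCP position; "tool_rot": TCP orientation; "ft_force": force on the tool from outside, world axes, zero at the start; "wrist_torque": the same for the moment, N m; "grip_width": finger opening in m; "gripper_force": force on a finger pad.
Only numpy, scipy, OpenCV 4.12 (cv2) and the standard library are available. Lean on these libraries where they do the work, as an engineer would, in place of code of your own. Each camera call takes 0.05 s, during which the arm holds its last target. There are 200 camera calls.

## Working session

There is one attempt and no reset: what is moved stays moved. The work goes in short steps, Python scripts to look and compute and a tool call to move; the robot and the scene stay as the last step left them, time stands still between calls to the robot, and variables do not carry over. Pictures are saved under pics/ and viewed, at most 10 in all, crops included, and the job is handed in when it is done.

Besides the shell and the picture viewer there is one more tool, called after "Request:" as name(argument=value, ...) on one line, values as JSON. jog_arm: Moves the arm, as the interface text tells. Its arguments: {"type":"object","properties":{"plan":{"type":"string"},"grip_force":{"type":"number"}},"required":["plan"]}

```bash
mkdir -p pics
cat > h.py <<'E'
import numpy as np, cv2
from rig import env, imaging, job, models
def proj(im,u,v,z=None,d=None):
    h=im["pixels"].shape[0]; f=h/2/np.tan(np.radians(im["fov_y"])/2)
    r=np.array([(u-im["cx"])/f,(v-im["cy"])/f,1.]); T=np.array(im["world_from_camera"])
    if d is None:
        w=T[:3,:3]@r; d=(z-T[2,3])/w[2]
    return T[:3,:3]@(r*d)+T[:3,3]
def save(im,n): cv2.imwrite(f"pics/{n}.png",im["pixels"][:,:,::-1])
E
cat > look.py <<'E'
from h import *
s=env.observe(); print(s["time_s"],s["position"],s["q"],np.round(s["tool_rot"],3).tolist(),env.tcp_to_grasp)
Z=dict(door_knob=.153,door_hinge=.117,tin_mouth=.07,inner_lid=.004,inner_nest=.034,outer_lid=.034,inner_seat=.02,case=0,tray=0,seal0=0,brush_pot=0,tea_mug=0,seal_brush=0.005)
for c in ["top","scene"]:
    im=imaging.get_image(c); save(im,c+"0"); print(c,np.round(im["world_from_camera"],3).tolist())
    for n,z in Z.items():
        for r in models.tip_of(c,n)[:4]:
            if r["confidence"]>.2: print(n,round(r["confidence"],2),np.round(r["at"]),np.round(proj(im,*r["at"],z=z),4))
E
python3 look.py
```

```text
0.0 [ 0.13010044 -0.53409283  0.23069799] [-8.86516798e+01  2.18424031e+01  7.43848466e+01 -6.78465836e-04
  8.38577192e+01 -1.23381511e+01] [[0.972, 0.237, -0.0], [0.237, -0.972, 0.001], [0.0, -0.001, -1.0]] -0.0187
top [[-0.007, -0.998, 0.06, 0.498], [-1.0, 0.007, 0.003, -0.053], [-0.004, -0.06, -0.998, 1.038], [0.0, 0.0, 0.0, 1.0]]
door_knob 0.57 [326. 168.] [ 0.6391 -0.1562  0.153 ]
door_hinge 0.72 [339. 249.] [ 0.4606 -0.1874  0.117 ]
inner_lid 0.39 [140. 242.] [0.4775 0.2996 0.004 ]
inner_nest 0.68 [137. 243.] [0.4747 0.2972 0.034 ]
outer_lid 0.4 [139. 242.] [0.4774 0.2921 0.034 ]
inner_seat 0.51 [139. 224.] [0.5218 0.2973 0.02  ]
inner_seat 0.5 [139. 240.] [0.4813 0.2977 0.02  ]
case 0.21 [221. 273.] [0.398  0.0947 0.    ]
tray 0.93 [139. 222.] [0.5268 0.304  0.    ]
seal0 0.73 [261. 283.] [ 0.371  -0.0066  0.    ]
seal0 0.72 [123. 182.] [0.632  0.3471 0.    ]
seal0 0.62 [225. 276.] [0.3904 0.085  0.    ]
seal0 0.49 [162. 193.] [0.6013 0.2459 0.    ]
brush_pot 0.93 [202. 123.] [0.7831 0.1444 0.    ]
tea_mug 0.9 [417. 310.] [ 0.3028 -0.3984  0.    ]
seal_brush 0.56 [445. 182.] 
[... 348 characters left out ...]
 0.004 ]
inner_nest 0.51 [339. 160.] [0.4832 0.299  0.034 ]
outer_lid 0.61 [338. 160.] [0.4791 0.2979 0.034 ]
inner_seat 0.66 [337. 163.] [0.4757 0.3027 0.02  ]
case 0.77 [283. 259.] [ 0.5521 -0.0828  0.    ]
tray 0.72 [354. 174.] [ 0.5305  0.3098 -0.    ]
tray 0.43 [337. 164.] [0.4664 0.3203 0.    ]
seal0 0.67 [271. 193.] [ 0.3826  0.0992 -0.    ]
seal0 0.63 [244. 213.] [ 0.3735 -0.0106  0.    ]
seal0 0.58 [364. 193.] [0.5969 0.2496 0.    ]
seal0 0.51 [389. 179.] [0.6262 0.3451 0.    ]
brush_pot 0.79 [413. 241.] [0.786  0.1543 0.    ]
tea_mug 0.85 [118. 289.] [ 0.2951 -0.3761 -0.    ]
seal_brush 0.69 [194. 401.] [ 0.6231 -0.4744  0.005 ]
seal_brush 0.54 [243. 211.] [ 0.3669 -0.0084  0.005 ]
```

View pics/top0.png

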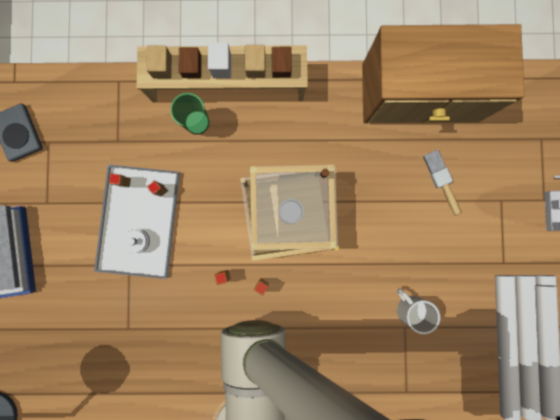

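View pics/scene0.png

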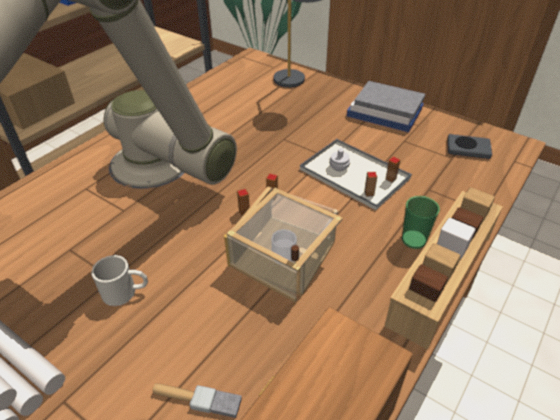

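The top view shows the case at about (252–337, 168–258), the knob at (326,172), the tin at (290,212), the nested lids at (138,241) and the tray seals at (117,180) and (155,187). The scene view agrees: knob at (295,253), tin at (285,243).

```bash
cat > m.py <<'E'
from h import *
for c in ["top","scene"]:
    im=imaging.get_image(c); D=im["depth"]
    if c=="top": cv2.imwrite("pics/crop.png",cv2.resize(im["pixels"][150:270,230:350,::-1],None,fx=5,fy=5,interpolation=cv2.INTER_CUBIC))
    for n in ["tin_mouth","door_knob","outer_lid","inner_lid","case_door"]:
        for r in models.outline_of(c,n)[:2]:
            v,u=np.nonzero(r["region"]); P=np.array([proj(im,a,b,d=D[b,a]) for a,b in zip(u,v) if D[b,a]>0])
            print(c,n,round(r["confidence"],2),np.round(r["bbox"],1),len(P))
            if len(P): 
                print("  med",np.round(np.median(P,0),4),"min",np.round(P.min(0),3),"max",np.round(P.max(0),3))
                t=P[P[:,2]>P[:,2].max()-.008]; print("  top part",np.round(t.mean(0),4),len(t))
    for n in ["tin_mouth"]:
        for r in models.tip_of(c,n)[:3]: print(n,r["confidence"],r["at"],proj(im,*r["at"],z=.07))
    for z,(u,v) in {"top":[(.07,(290,212))],"scene":[(.07,(285,241))]}[c]: print("tin eye",proj(im,u,v,z=z))
E
python3 m.py
```

```text
top tin_mouth 0.2 [221.9 278.2  12.7  13.9] 180
  med [0.3925 0.0834 0.0676] min [ 0.367  0.071 -0.004] max [0.407 0.11  0.073]
  top part [0.3921 0.086  0.069 ] 117
top door_knob 0.84 [294.  205.6  86.6  85.6] 7214
  med [ 0.5561 -0.0861  0.1162] min [ 0.453 -0.203 -0.004] max [0.675 0.02  0.155]
  top part [ 0.6296 -0.1544  0.1517] 53
top outer_lid 0.92 [133.7 241.9  22.9  19.4] 405
  med [0.4804 0.2973 0.044 ] min [ 0.453  0.273 -0.   ] max [0.507 0.345 0.071]
  top part [0.4806 0.3002 0.0675] 46
top inner_lid 0.53 [145.6 236.5   7.7  12.4] 35
  med [0.4898 0.2732 0.0316] min [0.47  0.27  0.024] max [0.505 0.285 0.036]
  top part [0.4884 0.2749 0.0322] 28
top inner_lid 0.4 [221.2 276.1  12.8   8. ] 151
  med [0.3944 0.0824 0.0683] min [0.38  0.071 0.014] max [0.407 0.099 0.073]
  top part [0.3926 0.0858 0.0691] 110
top case_door 0.75 [294.8 207.1  89.4  84.5] 7239
  med [ 0.5558 -0.0853  0.1162] min [ 0.453 -0.203 -0.006] max [0.675 0.02  0.155]
  top part [ 0.6296 -0.1544  0.1517] 53
tin eye [ 0.54725175 -0.07981616  0.07      ]
scene tin_mouth 0.38 [241.8 202.   11.4  23.8] 259

[... 316 characters left out ...]
75 [340.8 156.2  18.4  14.5] 223
  med [0.4869 0.2974 0.0465] min [0.432 0.275 0.005] max [0.509 0.376 0.072]
  top part [0.4825 0.3015 0.0691] 22
scene outer_lid 0.45 [372.  182.1  15.8  25.4] 283
  med [0.6146 0.243  0.0492] min [0.567 0.231 0.002] max [0.63  0.351 0.078]
  top part [0.6113 0.2478 0.0751] 70
scene case_door 0.62 [283.8 244.1 118.6 110.8] 7282
  med [ 0.5634 -0.1309  0.1173] min [ 0.457 -0.186  0.01 ] max [0.655 0.017 0.158]
  top part [ 0.6328 -0.1528  0.1532] 54
scene case_door 0.42 [355.  174.8 112.3  69.5] 3283
  med [0.5353 0.299  0.0062] min [ 0.383  0.205 -0.003] max [0.676 0.429 0.076]
  top part [0.6023 0.2571 0.0747] 5
tin eye [ 0.55960637 -0.08522066  0.07      ]
```

View pics/crop.png

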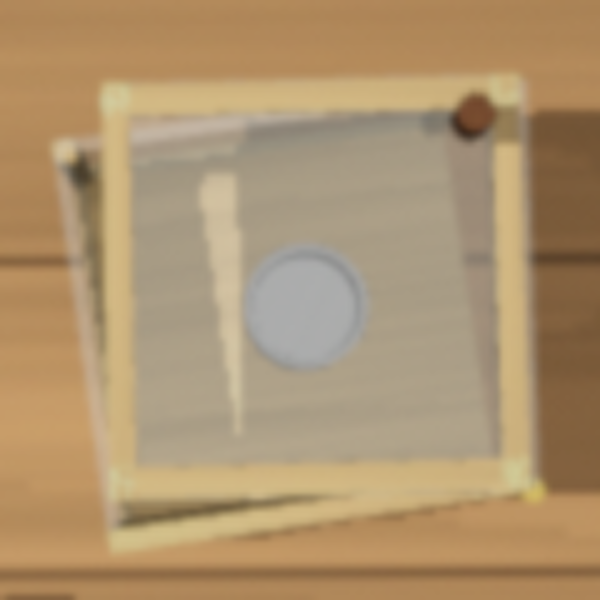

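The crop shows the door frame nearly square with the world, the case turned about 7° counter-clockwise beneath it, the tin mouth at about (291,211) in the full picture, and the knob at (325,173). The knob-to-hinge distance comes out at 0.172 m against the 0.170 m given.

Request:
jog_arm(plan="0 0 0 3.6 -1.57 0 0;0 0 0 3.6 -1.57 0 0;0 0 0 3.6 -1.57 0 0;0 0 0 3.6 -1.57 0 0;0 0 0 3.6 -1.57 0 0;0 0 0 3.6 -1.57 0 0;0 0 0 3.6 -1.57 0 0;0 0 0 3.6 -1.57 0 0;0 0 0 3.6 -1.57 0 0;0 0 0 3.6 -1.57 0 0")

```text
time_s: 2.93
position: [0.4441, -0.2952, 0.2315]
tool_rot: [[0.972, 0.237, 0.0], [0.237, -0.972, -0.0], [0.0, 0.0, -1.0]]
ft_force: [0.3, -2.0, 0.7]
grip_width: 0.0854
gripper_force: 0.0
```

Request:
jog_arm(plan="0 0 0 3.6 -1.55 0 0;0 0 0 3.6 -1.55 0 0;0 0 0 3.6 -1.55 0 0;0 0 0 3.6 -1.55 0 0;0 0 0 3.6 -1.55 0 0;0 0 0 3.4 -1.55 0 0;0 0 0 0 0 1 0;0 0 0 0 0 0 0;0 0 0 0 0 0 0")

```text
time_s: 3.68
position: [0.6281, -0.1558, 0.2207]
tool_rot: [[0.972, 0.237, -0.002], [0.237, -0.972, 0.0], [-0.002, -0.001, -1.0]]
ft_force: [-0.6, 0.2, 0.4]
grip_width: 0.0856
gripper_force: 0.0
```

```bash
cat > w.py <<'E'
from h import *
import sys
def look(n,names):
    s=env.observe(); print(s["time_s"],np.round(s["position"],4),np.round(s["q"],1),np.round(s["tool_rot"],3).tolist(),s["grip_width"])
    im=imaging.get_image("wrist"); save(im,n)
    for a,z in names.items():
        for r in models.tip_of("wrist",a)[:2]: print(a,round(r["confidence"],2),np.round(r["at"]),np.round(proj(im,*r["at"],z=z),4))
    return im
E
python3 - <<'E'
from w import *
look("w1",dict(door_knob=.153,door_hinge=.117,tin_mouth=.07))
E
```

```text
3.6833 [ 0.6281 -0.1558  0.2207] [-24.4  32.3  58.2  -0.   89.6  51.9] [[0.972, 0.237, -0.002], [0.237, -0.972, 0.0], [-0.002, -0.001, -1.0]] 0.08560432671197626
door_knob 0.64 [285. 220.] [ 0.6317 -0.1538  0.153 ]
door_hinge 0.73 [274. 377.] [ 0.4628 -0.184   0.117 ]
```

View pics/w1.png

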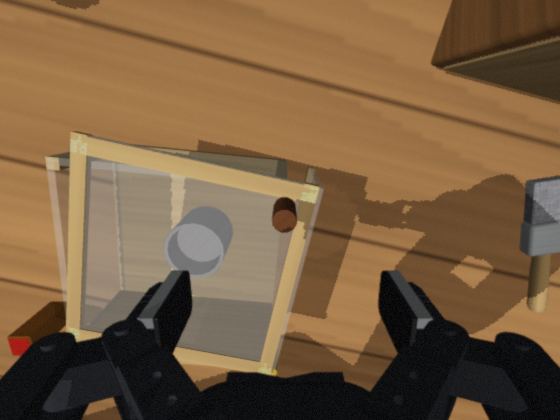

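The wrist view shows the knob top at (285,205), midway between the open fingers, which agrees with the estimate. Next I lower onto it and grip.

Request:
jog_arm(plan="0 0 0 0.4 -0.1 3.2 0;0 0 0 0 0 3.2 0;0 0 0 0 0 3.2 0;0 0 0 0 0 0 160;0 0 0 0 0 0 255;0 0 0 0 0 0 255;0 0 0 0 0 0 255;0 0 0 0 0 0 255;0 0 0 0 0 0 255;0 0 0 0 0 0 255", grip_force=40)

```text
time_s: 4.72
position: [0.6329, -0.1541, 0.1272]
tool_rot: [[0.972, 0.237, 0.003], [0.237, -0.972, -0.001], [0.002, 0.002, -1.0]]
ft_force: [-1.0, -0.4, 6.5]
grip_width: 0.0171
gripper_force: 38.9
```

Request:
jog_arm(plan="0 0 5 -0.1 1.48 0 255;0 0 0 0 0 0 255;0 0 0 0 0 0 255")

```text
time_s: 4.97
position: [0.6347, -0.1695, 0.1272]
tool_rot: [[0.989, 0.15, 0.001], [0.15, -0.989, -0.002], [0.001, 0.002, -1.0]]
ft_force: [-4.8, -0.8, 7.2]
grip_width: 0.0166
gripper_force: 39.6
```

Run:
```python
from h import *
s=env.observe();p=s["position"];R=s["tool_rot"];print(p)
c=np.array([.4628,-.184]);r=p[:2]-c;print(np.hypot(*r),np.degrees(np.arctan2(r[1],r[0])),np.degrees(np.arctan2(R[1,1],R[0,1])),s["ft_force"])
```

```text
[ 0.63474493 -0.16946092  0.12722008]
0.17255852308780417 4.8332391625967865 -81.38636086119025 [-4.75191061 -0.7987253   7.19844249]
```

Request:
jog_arm(plan="0 0 5 -0.16 1.48 0 255;0 0 5 -0.16 1.48 0 255;0 0 5 -0.16 1.48 0 255;0 0 5 -0.16 1.48 0 255;0 0 0 0 0 0 255;0 0 0 0 0 0 255")

```text
time_s: 5.47
position: [0.6289, -0.2284, 0.1272]
tool_rot: [[0.98, -0.198, -0.0], [-0.198, -0.98, -0.001], [-0.0, 0.001, -1.0]]
ft_force: [-7.3, 1.3, 8.9]
grip_width: 0.0166
gripper_force: 39.7
```

```bash
cat > arc.py <<'E'
from h import *
s=env.observe();p=s["position"];R=s["tool_rot"];print(p)
c=np.array([.4628,-.184]);r=p[:2]-c;print(np.hypot(*r),np.degrees(np.arctan2(r[1],r[0])),np.degrees(np.arctan2(R[1,1],R[0,1])),s["ft_force"],s["grip_width"],s["q"])
E
python3 arc.py
```

```text
[ 0.62891295 -0.22843524  0.12720346]
0.17195349199060622 -14.97599128321807 -101.41910473477009 [-7.29638513  1.271118    8.89302949] 0.016561703802869296 [-3.00576898e+01  3.83498849e+01  6.23974761e+01 -4.77664580e-02
  7.92381849e+01  7.13703289e+01]
```

Request:
jog_arm(plan="0 0 5 -0.18 1.48 0 255;0 0 5 -0.17 1.48 0 255;0 0 5 -0.17 1.48 0 255;0 0 5 -0.17 1.48 0 255;0 0 5 -0.17 1.48 0 255;0 0 5 -0.17 1.48 0 255;0 0 5 -0.17 1.48 0 255;0 0 0 0 0 0 255")

```text
time_s: 6.13
position: [0.5721, -0.3151, 0.1272]
tool_rot: [[0.686, -0.728, -0.0], [-0.728, -0.686, -0.001], [0.0, 0.0, -1.0]]
ft_force: [-3.6, 2.6, 7.5]
grip_width: 0.0167
gripper_force: 39.7
```

Request:
jog_arm(plan="0 0 5 -0.17 1.48 0 255;0 0 5 -0.17 1.48 0 255;0 0 5 -0.17 1.48 0 255;0 0 5 -0.17 1.48 0 255;0 0 5 -0.17 1.48 0 255;0 0 5 -0.17 1.48 0 255;0 0 0 0 0 0 255;0 0 0 0 0 0 255;0 0 0 0 0 0 255")

```text
time_s: 6.88
position: [0.4936, -0.351, 0.1272]
tool_rot: [[0.236, -0.972, 0.002], [-0.972, -0.236, -0.002], [0.002, -0.001, -1.0]]
ft_force: [-1.4, 1.0, 6.7]
grip_width: 0.0166
gripper_force: 40.1
```

```bash
python3 arc.py
python3 - <<'E'
from h import *
im=imaging.get_image("top"); save(im,"top1")
E
```

```text
[ 0.49359406 -0.35102773  0.12722115]
0.16984268287436957 -79.5539672889705 -166.3249679932157 [-1.35491751  1.0255097   6.6713547 ] 0.01662353938037663 [-4.65996369e+01  3.23017410e+01  7.43794584e+01 -1.33891410e-02
  7.31619232e+01  1.19729275e+02]
```

View pics/top1.png

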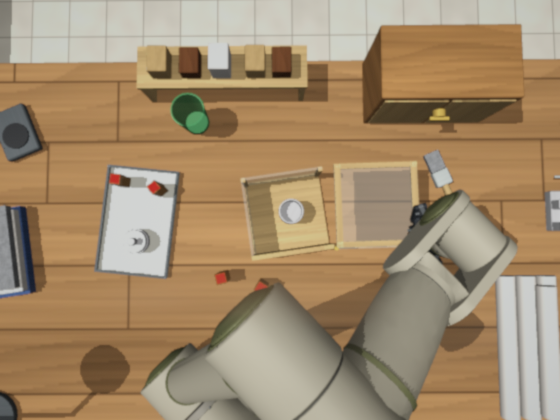

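The door now stands open to the right of the case, at about 1.6–1.7 rad, with the tin visible at (291,211) and nothing else disturbed. Next I release the knob and rise.

Request:
jog_arm(plan="0 0 0 0 0 0 0;0 0 0 0 0 0 0;0 0 0 0 0 0 0;0 0 0 0 0 0 0;0 0 0 0 0 -1 0;0 0 0 0 0 -3 0;0 0 0 0 0 -3 0;0 0 0 0 0 -3 0;0 0 0 0 0 -3 0;0 0 0 0 0 0 0")

```text
time_s: 7.77
position: [0.4947, -0.3516, 0.2625]
tool_rot: [[0.237, -0.972, 0.008], [-0.972, -0.237, -0.008], [0.01, -0.006, -1.0]]
ft_force: [0.6, -0.9, 0.9]
grip_width: 0.0856
gripper_force: 0.0
```

Request:
jog_arm(plan="0 0 -7 0 0 0 0;0 0 -7 0 0 0 0;0 0 -7 0 0 0 0;0 0 -7 0 0 0 0;0 0 -7 0 0 0 0;0 0 -7 0 0 0 0;0 0 -7 0 0 0 0;0 0 -7 0 0 0 0;0 0 -7 0 0 0 0;0 0 -7 0 0 0 0")

```text
time_s: 8.6
position: [0.4935, -0.3504, 0.2556]
tool_rot: [[0.995, -0.104, 0.0], [-0.104, -0.995, 0.0], [0.0, -0.0, -1.0]]
ft_force: [-0.1, -0.7, -0.4]
grip_width: 0.0856
gripper_force: 0.0
```

Run:
```python
from h import *
s=env.observe();R=s["tool_rot"];p=s["position"];print(p,s["q"],s["time_s"])
Rn=R@np.array(cv2.Rodrigues(np.radians([0,0,-13.3]))[0])
im=imaging.get_image("top")
for n,z in dict(door_knob=.153,tin_mouth=.07,case=0,inner_nest=.034,outer_lid=.034).items():
    for r in models.tip_of("top",n)[:2]: print(n,round(r["confidence"],2),np.round(r["at"],1),np.round(proj(im,*r["at"],z=z),4))
im2=imaging.get_image("scene")
for n,z in dict(door_knob=.153,tin_mouth=.07).items():
    for r in models.tip_of("scene",n)[:2]: print(n,round(r["confidence"],2),np.round(r["at"],1),np.round(proj(im2,*r["at"],z=z),4))
t=np.array([.545,-.079,.25]); l=np.array([.480,.299,.22])
print((Rn.T@(t-p))*100,(Rn.T@(l-t))*100)
```

```text
[ 0.49346068 -0.35038827  0.25558861] [-4.65732992e+01  2.66800546e+01  6.23302057e+01  2.66412642e-03
  9.09897985e+01  4.93946638e+01] 8.6
door_knob 0.56 [417.6 231.3] [ 0.4992 -0.3541  0.153 ]
tin_mouth 0.74 [289. 211.] [ 0.5497 -0.0775  0.07  ]
case 0.59 [285.9 214.6] [ 0.5443 -0.0712  0.    ]
inner_nest 0.44 [136.9 242.8] [0.4757 0.297  0.034 ]
outer_lid 0.96 [138.2 240.7] [0.4808 0.2939 0.034 ]
door_knob 0.96 [178.9 279.2] [ 0.495  -0.3524  0.153 ]
tin_mouth 0.79 [283.3 237.5] [ 0.5498 -0.0783  0.07  ]
tin_mouth 0.54 [337.6 161.1] [0.5029 0.2506 0.07  ]
[  8.57522557 -26.25915584   0.55991939] [ -1.62292513 -38.32035993   3.00102133]
```

Request:
jog_arm(plan="0 0 -6.65 0 0 0 0;0 0 -6.65 0 0 0 0;0 0 0 1.2 -3.8 0 0;0 0 0 1.2 -3.8 0 0;0 0 0 1.2 -3.8 0 0;0 0 0 1.2 -3.8 0 0;0 0 0 1.2 -3.8 0 0;0 0 0 1.2 -3.8 0 0;0 0 0 1.4 -3.5 0 0;0 0 0 0 0 0 0")

```text
time_s: 9.88
position: [0.5475, -0.0733, 0.2557]
tool_rot: [[0.992, 0.126, 0.001], [0.126, -0.992, 0.002], [0.001, -0.001, -1.0]]
ft_force: [0.4, -0.8, -0.4]
grip_width: 0.0856
gripper_force: 0.0
```

```bash
cat >> w.py <<'E'
def circle(im,z,pts):
    pts=np.array([proj(im,u,v,z=z)[:2] for u,v in pts]); A=np.c_[2*pts,np.ones(len(pts))]; s=np.linalg.lstsq(A,(pts**2).sum(1),rcond=None)[0]
    return s[:2],np.sqrt(s[2]+(s[:2]**2).sum())
def dpts(im,box=None):
    D=im["depth"]; v,u=np.nonzero(D>0); h=D.shape[0]; f=h/2/np.tan(np.radians(im["fov_y"])/2); d=D[v,u]
    P=np.c_[(u-im["cx"])/f*d,(v-im["cy"])/f*d,d]; T=np.array(im["world_from_camera"]); return P@T[:3,:3].T+T[:3,3]
def ring(P,c,z,dz,R):
    q=P[(np.abs(P[:,2]-z)<dz)&(np.hypot(*(P[:,:2]-c).T)<R)]; return q
def fit(q):
    A=np.c_[2*q[:,:2],np.ones(len(q))]; s=np.linalg.lstsq(A,(q[:,:2]**2).sum(1),rcond=None)[0]; return s[:2],np.sqrt(s[2]+(s[:2]**2).sum()),len(q),np.median(q[:,2])
E
python3 - <<'E'
from w import *
im=look("w2",dict(tin_mouth=.07))
P=dpts(im); q=ring(P,[.548,-.078],.07,.005,.045); print(fit(q)); print(q.min(0),q.max(0))
E
```

```text
9.8833 [ 0.5475 -0.0733  0.2557] [-19.9  21.1  71.3   0.1  87.5  62.8] [[0.992, 0.126, 0.001], [0.126, -0.992, 0.002], [0.001, -0.001, -1.0]] 0.08559629862255101
tin_mouth 0.73 [293. 184.] [ 0.5519 -0.0804  0.07  ]
(array([ 0.55089849, -0.07983505]), np.float64(0.02764052866692033), 689, np.float64(0.06933245415458422))
[ 0.52143381 -0.10943793  0.06504189] [ 0.58013906 -0.05033725  0.07148774]
```

View pics/w2.png

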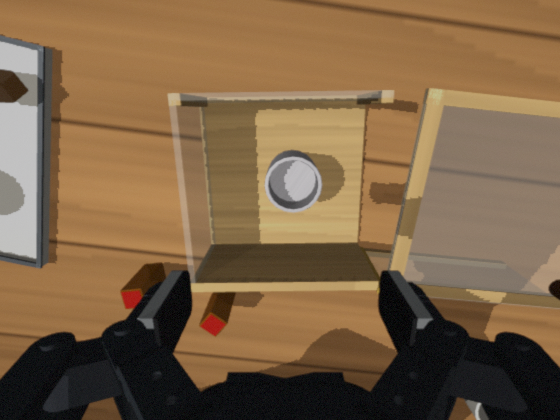

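The wrist view looks straight into the open case: the tin rim is centred at (293,184), clear on all sides, with the door out to the right. The tin mouth is about (0.5505, −0.0798). On to the lids.

Request:
jog_arm(plan="0 0 0 -0.2 -3.78 0 0;0 0 0 -0.2 -3.78 0 0;0 0 0 -0.2 -3.78 0 0;0 0 0 -0.2 -3.78 0 0;0 0 0 -0.2 -3.78 0 0;0 0 0 -0.2 -3.78 0 0;0 0 0 -0.2 -3.78 0 0;0 0 0 -0.2 -3.78 0 0;0 0 0 -0.2 -3.78 0 0;0 0 0 -0.2 -3.78 0 0")

```text
time_s: 10.82
position: [0.4813, 0.2942, 0.2554]
tool_rot: [[0.993, 0.119, 0.0], [0.119, -0.993, -0.0], [0.0, 0.0, -1.0]]
ft_force: [1.3, -0.2, 0.4]
grip_width: 0.0855
gripper_force: 0.0
```

Request:
jog_arm(plan="0 0 0 0 0 2 0;0 0 0 0 0 2 0;0 0 0 0 0 2 0;0 0 0 0 0 0 0;0 0 0 0 0 0 0")

```text
time_s: 11.23
position: [0.4816, 0.2927, 0.1951]
tool_rot: [[0.993, 0.12, -0.001], [0.12, -0.993, -0.001], [-0.001, 0.0, -1.0]]
ft_force: [0.9, -0.3, -0.3]
grip_width: 0.0854
gripper_force: 0.0
```

Run:
```python
from w import *
im=look("w3",dict(inner_nest=.034,outer_lid=.034,inner_lid=.004))
P=dpts(im); c=[.48,.299]
for z,dz,r in [(.045,.004,.04),(.034,.003,.04),(.069,.004,.02)]:
    q=ring(P,c,z,dz,r); print(z,len(q),np.round(q.min(0),4),np.round(q.max(0),4),np.round((q.min(0)+q.max(0))/2,4),np.round(q.mean(0),4))
```

```text
11.2333 [0.4816 0.2927 0.1951] [ 19.3  24.8  75.7  -0.   79.6 102.4] [[0.993, 0.12, -0.001], [0.12, -0.993, -0.001], [-0.001, 0.0, -1.0]] 0.08536349197396474
outer_lid 0.93 [277. 193.] [0.4802 0.3005 0.034 ]
0.045 2176 [0.4529 0.2756 0.0411] [0.5074 0.3298 0.0487] [0.4801 0.3027 0.0449] [0.4818 0.3027 0.0446]
0.034 459 [0.4562 0.2718 0.0311] [0.5106 0.3333 0.037 ] [0.4834 0.3026 0.034 ] [0.4951 0.3028 0.0336]
0.069 317 [0.4718 0.2939 0.0653] [0.4888 0.3115 0.0705] [0.4803 0.3027 0.0679] [0.4807 0.3026 0.0684]
```

View pics/w3.png

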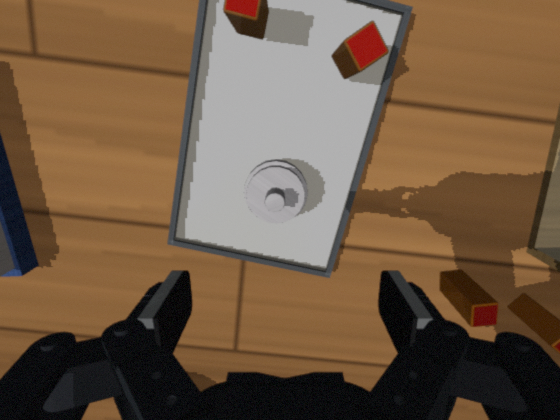

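The wrist view shows the nested lids at (276,192) with clear tray around them and the tray seals far off, at (245,15) and (360,50). Depth puts the lid axis at (0.4803, 0.3027), with the top of its knob 69 mm up, as expected.

Request:
jog_arm(plan="0 0 0 0 -0.95 0 0;0 0 0 0 0 3.5 0;0 0 0 0 0 3.5 0;0 0 0 0 0 3.5 0;0 0 0 0 0 3 0;0 0 0 0 0 2 0;0 0 0 0 0 1.5 0;0 0 0 0 0 1.2 0;0 0 0 0 0 0 0;0 0 0 0 0 0 0")

```text
time_s: 12.27
position: [0.4801, 0.3037, 0.0135]
tool_rot: [[0.993, 0.122, -0.0], [0.122, -0.993, 0.0], [-0.0, -0.0, -1.0]]
ft_force: [0.3, 0.3, 0.1]
grip_width: 0.0854
gripper_force: 0.0
```

Request:
jog_arm(plan="0 0 0 0 0 0.6 20;0 0 0 0 0 0 50;0 0 0 0 0 0 80;0 0 0 0 0 0 120;0 0 0 0 0 0 180;0 0 0 0 0 0 255;0 0 0 0 0 0 255;0 0 0 0 0 0 255;0 0 0 0 0 0 255", grip_force=60)

```text
time_s: 13.02
position: [0.4802, 0.3032, 0.0083]
tool_rot: [[0.993, 0.122, 0.001], [0.122, -0.993, 0.0], [0.001, -0.0, -1.0]]
ft_force: [-0.9, -1.8, 5.3]
grip_width: 0.0601
gripper_force: 64.7
```

Request:
jog_arm(plan="0 0 0 0 0 -0.5 255;0 0 0 0 0 -1 255;0 0 0 0 0 -2 255;0 0 0 0 0 -2.5 255;0 0 0 0 0 -2.5 255;0 0 0 0 0 -2.5 255;0 0 0 0 0 -2.5 255;0 0 0 0 0 -2 255;0 0 0 0 0 -1 255;0 0 0 0 0 0 255")

```text
time_s: 13.85
position: [0.4806, 0.3035, 0.1749]
tool_rot: [[0.993, 0.122, 0.004], [0.122, -0.993, 0.002], [0.004, -0.001, -1.0]]
ft_force: [-0.0, -0.1, -1.7]
grip_width: 0.0602
gripper_force: 65.4
```

Run:
```python
from w import *
im=look("w4",dict(outer_lid=.034,inner_nest=.034))
s=env.observe();p=s["position"];R=s["tool_rot"];P=dpts(im); L=(P-p)@R
m=(np.hypot(L[:,0],L[:,1])<.035)&(L[:,2]<.02)&(L[:,2]>-.065); q=L[m]
for a in np.arange(-.065,.02,.006):
    k=q[(q[:,2]>=a)&(q[:,2]<a+.006)]
    if len(k)>10: print(round(a,3),len(k),np.round(k.min(0),4),np.round(k.max(0),4),np.round(k.mean(0),4))
for r in models.outline_of("wrist","outer_lid")[:1]+models.outline_of("wrist","inner_lid")[:1]: print(r["confidence"],r["bbox"])
```

```text
13.85 [0.4806 0.3035 0.1749] [ 20.3  26.1  77.    0.   76.6 103.4] [[0.993, 0.122, 0.004], [0.122, -0.993, 0.002], [0.004, -0.001, -1.0]] 0.06018994021080277
outer_lid 0.77 [286. 302.] [0.3733 0.29   0.034 ]
inner_nest 0.64 [284. 301.] [0.3739 0.2927 0.034 ]
-0.065 2372 [-0.0039 -0.0331 -0.065 ] [ 0.0134  0.0329 -0.059 ] [ 0.0056  0.     -0.0631]
-0.059 774 [ 0.0001 -0.0327 -0.059 ] [ 0.0135  0.0329 -0.053 ] [ 0.0088  0.0024 -0.0562]
-0.053 640 [-0.0003 -0.0341 -0.053 ] [ 0.0132  0.0327 -0.047 ] [ 0.0076 -0.0001 -0.0498]
-0.047 1880 [-0.0186 -0.034  -0.047 ] [ 0.0284  0.0335 -0.041 ] [ 0.0074  0.0003 -0.0435]
-0.041 10485 [-0.0241 -0.0331 -0.041 ] [ 0.0287  0.0331 -0.035 ] [ 0.0071 -0.0011 -0.0398]
-0.035 2275 [-0.0107 -0.033  -0.035 ] [ 0.032   0.0332 -0.029 ] [ 0.0185 -0.0007 -0.0308]
-0.029 1403 [-0.0108 -0.0331 -0.029 ] [ 0.0325  0.033  -0.023 ] [ 0.022   0.0005 -0.0272]
-0.023 662 [ 0.0087 -0.0331 -0.023 ] [ 0.0323  0.0331 -0.017 ] [ 0.0246  0.0006 -0.02  ]
-0.017 143 [ 0.009  -0.0329 -0.017 ] [ 0.0318  0.033  -0.0118] [ 0.0179  0.0057 -0.0153]
0.9 [285.0, 308.6, 142.2, 133.9]
0.85 [286.1, 265.1, 144.3, 79.2]
```

View pics/w4.png

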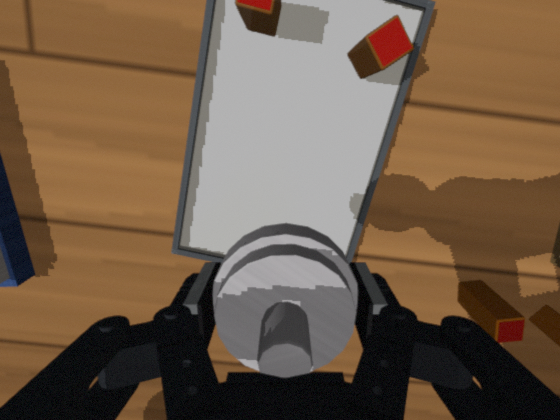

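The nested lids are held level by the rim, outer lid in place at (285,308), centred between the fingers. I carry them over the tin.

Request:
jog_arm(plan="0 0 0 0.1 1 0 255;0 0 0 0.15 2 0 255;0 0 0 0.18 3 0 255;0 0 0 0.2 3.4 0 255;0 0 0 0.2 3.4 0 255;0 0 0 0.2 3.4 0 255;0 0 0 0.2 3.4 0 255;0 0 0 0.2 3.4 0 255;0 0 0 0.2 3.4 0 255;0 0 0 0.2 3.4 0 255")

```text
time_s: 14.93
position: [0.534, 0.0073, 0.1718]
tool_rot: [[0.993, 0.121, -0.001], [0.121, -0.993, 0.0], [-0.001, -0.0, -1.0]]
ft_force: [1.3, 0.0, -2.0]
grip_width: 0.0599
gripper_force: 65.4
```

Request:
jog_arm(plan="0 0 0 0.2 3.4 0 255;0 0 0 0.15 2.7 0 255;0 0 0 0.1 1.7 0 255;0 0 0 0 0.7 0 255;0 0 0 0 0 0 255;0 0 0 0 0 0 255;0 0 0 0 0 0 255")

```text
time_s: 15.52
position: [0.5488, -0.0731, 0.1722]
tool_rot: [[0.992, 0.123, -0.001], [0.123, -0.992, 0.0], [-0.001, -0.001, -1.0]]
ft_force: [0.0, 0.1, -2.7]
grip_width: 0.0603
gripper_force: 65.5
```

```bash
cat > d.py <<'E'
from w import *
s=env.observe();p=s["position"];R=s["tool_rot"]
t=np.array([.5497,-.0799,.085]); print(p,np.round(R,4).tolist(),(R.T@(t-p))*100,s["ft_force"],s["grip_width"],s["q"])
E
python3 d.py
python3 - <<'E'
from w import *
im=imaging.get_image("wrist"); save(im,"w5"); P=dpts(im)
q=P[(np.abs(P[:,2]-.07)<.004)&(np.hypot(P[:,0]-.55,P[:,1]+.08)<.04)]; print("tin pts",len(q), q.min(0) if len(q) else "",q.max(0) if len(q) else "")
for c in ["top","scene"]:
    im=imaging.get_image(c)
    for n,z in dict(tin_mouth=.07,door_knob=.153,outer_lid=.202).items():
        for r in models.tip_of(c,n)[:1]: print(c,n,round(r["confidence"],2),np.round(r["at"],1),np.round(proj(im,*r["at"],z=z),4))
E
```

```text
[ 0.54877325 -0.07310711  0.17219141] [[0.9925, 0.1226, -0.0006], [0.1226, -0.9925, 0.0005], [-0.0005, -0.0005, -1.0]] [0.0131359  0.69012728 8.71877226] [ 0.02652532  0.12194059 -2.67083472] 0.06031585078264993 [-1.98483163e+01  2.50120514e+01  7.94124523e+01  1.41241112e-02
  7.56153597e+01  6.31037155e+01]
tin pts 819 [ 0.53401131 -0.10965955  0.0660037 ] [ 0.58014643 -0.05055678  0.07155013]
top door_knob 0.71 [418.4 231.7] [ 0.4983 -0.3558  0.153 ]
top outer_lid 0.5 [418.9 230.6] [ 0.5005 -0.3401  0.202 ]
scene tin_mouth 0.73 [281.6 238.7] [ 0.5488 -0.0838  0.07  ]
scene door_knob 0.84 [180.6 279.5] [ 0.4983 -0.351   0.153 ]
scene outer_lid 0.72 [286.4 194.7] [ 0.5545 -0.0731  0.202 ]
```

Request:
jog_arm(plan="0 0 0 0 0.7 0 255;0 0 0 0 0 2 255;0 0 0 0 0 2.5 255;0 0 0 0 0 2.2 255;0 0 0 0 0 1.3 255;0 0 0 0 0 0 255;0 0 0 0 0 0 255;0 0 0 0 0 0 255")

```text
time_s: 16.63
position: [0.5506, -0.0816, 0.0934]
tool_rot: [[0.993, 0.121, 0.002], [0.121, -0.993, -0.001], [0.002, 0.001, -1.0]]
ft_force: [-0.2, 0.8, -2.7]
grip_width: 0.0598
gripper_force: 65.6
```

```bash
python3 d.py
```

```text
[ 0.55062751 -0.08164546  0.0934059 ] [[0.9926, 0.1214, 0.0018], [0.1214, -0.9926, -0.0007], [0.0017, 0.0009, -1.0]] [-0.07229592 -0.18528872  0.8402993 ] [-0.16405078  0.83535593 -2.73948624] 0.05976016703368534 [-2.06191930e+01  3.02508346e+01  8.50741412e+01 -2.22985504e-03
  6.45648854e+01  6.24096532e+01]
```

Request:
jog_arm(plan="0 0 0 -0.07 -0.17 0 255;0 0 0 0 0 0.8 255;0 0 0 0 0 0.8 255;0 0 0 0 0 0.6 255;0 0 0 0 0 0 255;0 0 0 0 0 0 255;0 0 0 0 0 0 255")

```text
time_s: 17.22
position: [0.5491, -0.0796, 0.0703]
tool_rot: [[0.993, 0.122, -0.0], [0.122, -0.993, 0.0], [-0.0, -0.0, -1.0]]
ft_force: [0.9, 0.7, -2.4]
grip_width: 0.0602
gripper_force: 65.6
```

```bash
python3 d.py
```

```text
[ 0.54913201 -0.07956985  0.0703281 ] [[0.9926, 0.1216, -0.0001], [0.1216, -0.9926, 0.0], [-0.0001, -0.0, -1.0]] [ 0.05222204  0.03961499 -1.46719699] [ 0.869018    0.72867983 -2.42954155] 0.06016128387987285 [-2.04702832e+01  3.18761853e+01  8.67271764e+01 -5.13615898e-04
  6.14026560e+01  6.25466663e+01]
```

Request:
jog_arm(plan="0 0 0 0.05 0 0.4 255;0 0 0 0 0 0.3 255;0 0 0 0 0 0.2 255;0 0 0 0 0 0.1 255;0 0 0 0 0 0.1 255;0 0 0 0 0 0 255;0 0 0 0 0 0 255")

```text
time_s: 17.8
position: [0.5508, -0.0808, 0.0604]
tool_rot: [[0.993, 0.122, 0.004], [0.122, -0.993, -0.003], [0.003, 0.003, -1.0]]
ft_force: [1.8, -5.2, 1.8]
grip_width: 0.0603
gripper_force: 69.0
```

Request:
jog_arm(plan="0 0 0 0 -0.05 0.1 255;0 0 0 0 0 0.1 255;0 0 0 0 0 0 255;0 0 0 0 0 0 255")

```text
time_s: 18.13
position: [0.551, -0.0808, 0.0585]
tool_rot: [[0.993, 0.122, 0.004], [0.122, -0.993, -0.004], [0.004, 0.004, -1.0]]
ft_force: [0.6, -6.9, 4.1]
grip_width: 0.0601
gripper_force: 69.7
```

Request:
jog_arm(plan="0 0 0 0 0.1 0 255;0 0 0 0 0.05 0 255;0 0 0 0 0 0 255;0 0 0 0 0 0 255")

```text
time_s: 18.47
position: [0.5509, -0.081, 0.0584]
tool_rot: [[0.993, 0.121, 0.004], [0.121, -0.993, -0.001], [0.003, 0.002, -1.0]]
ft_force: [2.0, -1.0, 6.6]
grip_width: 0.0598
gripper_force: 69.1
```

Request:
jog_arm(plan="0 0 0 0 0 0.1 255;0 0 0 0 0 0 255;0 0 0 0 0 0 255;0 0 0 0 0 0 255")

```text
time_s: 18.8
position: [0.5509, -0.081, 0.0583]
tool_rot: [[0.993, 0.121, 0.004], [0.121, -0.993, -0.002], [0.004, 0.002, -1.0]]
ft_force: [-2.0, -1.0, 14.7]
grip_width: 0.0603
gripper_force: 70.4
```

Run:
```python
from w import *
im=imaging.get_image("wrist"); save(im,"w6"); s=env.observe();p=s["position"];P=dpts(im)
d=np.hypot(P[:,0]-.551,P[:,1]+.081)
for lo,hi,r in [(.09,.1,.028),(.08,.09,.034),(.115,.125,.015)]:
    q=P[(P[:,2]>lo)&(P[:,2]<hi)&(d<r)]; print(lo,len(q),np.median(q,0),q.min(0),q.max(0))
```

```text
0.09 10757 [ 0.55823206 -0.07900594  0.09464288] [ 0.52383259 -0.10835864  0.09001052] [ 0.57788575 -0.05395315  0.0999995 ]
0.08 3575 [ 0.57213978 -0.07250559  0.08383373] [ 0.53520492 -0.11199189  0.08000354] [ 0.58139461 -0.04755128  0.08999707]
0.115 1781 [ 0.55360829 -0.08068074  0.1183932 ] [ 0.5459225  -0.09028989  0.11500364] [ 0.55975826 -0.07239941  0.12007046]
```

View pics/w6.png

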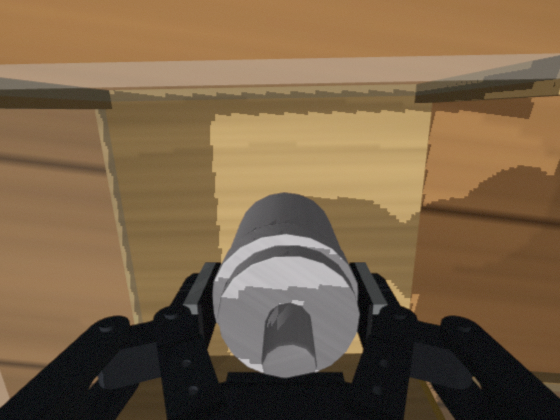

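The lids are home. The rim sits flush on the tin at (285,215), depth puts the outer lid's top at 94.6 mm against 95 expected, and the force rises with no further travel. I let go and rise.

Request:
jog_arm(plan="0 0 0 0 0 -0.1 100;0 0 0 0 0 0 0;0 0 0 0 0 0 0;0 0 0 0 0 0 0;0 0 0 0 0 0 0;0 0 0 0 0 0 0;0 0 0 0 0 0 0;0 0 0 0 0 0 0", grip_force=40)

```text
time_s: 19.52
position: [0.5497, -0.0804, 0.0572]
tool_rot: [[0.993, 0.122, -0.0], [0.122, -0.993, 0.0], [-0.0, -0.0, -1.0]]
ft_force: [0.5, 1.1, 0.1]
grip_width: 0.0854
gripper_force: 0.0
```

Request:
jog_arm(plan="0 0 0 0 0 -0.5 0;0 0 0 0 0 -1.5 0;0 0 0 0 0 -2 0;0 0 0 0 0 -2 0;0 0 0 0 0 -2 0;0 0 0 0 0 -2 0;0 0 0 0 0 -1 0;0 0 0 0 0 0 0;0 0 0 0 0 0 0")

```text
time_s: 20.27
position: [0.5495, -0.0804, 0.1671]
tool_rot: [[0.993, 0.122, 0.0], [0.122, -0.993, -0.0], [0.0, 0.0, -1.0]]
ft_force: [-0.3, -0.5, -0.6]
grip_width: 0.0852
gripper_force: 0.0
```

```bash
python3 d.py
python3 - <<'E'
from w import *
im=imaging.get_image("wrist"); save(im,"w7"); P=dpts(im)
d=np.hypot(P[:,0]-.551,P[:,1]+.081)
for lo,hi,r in [(.091,.099,.04),(.081,.088,.045),(.115,.125,.02)]:
    q=P[(P[:,2]>lo)&(P[:,2]<hi)&(d<r)]; print(lo,len(q),np.median(q,0),q.min(0),q.max(0),(q.min(0)+q.max(0))/2)
q=P[(P[:,2]>.092)&(P[:,2]<.098)&(d<.03)];print("plane",np.linalg.lstsq(np.c_[q[:,:2]-[.551,-.081],np.ones(len(q))],q[:,2],rcond=None)[0])
E
```

```text
[ 0.54954239 -0.08041698  0.16706717] [[0.9926, 0.1216, 0.0], [0.1216, -0.9926, -0.0], [0.0, 0.0, -1.0]] [ 0.02161967 -0.04961545  8.20671665] [-0.25736913 -0.49284259 -0.59634252] 0.08516401486298905 [-2.05389460e+01  2.54462452e+01  7.95985518e+01 -3.55902339e-04
  7.49525750e+01  6.24766757e+01]
0.091 3674 [ 0.55453163 -0.08011781  0.0946363 ] [ 0.52244692 -0.10807466  0.09101495] [ 0.57724467 -0.05393729  0.09898446] [ 0.5498458  -0.08100598  0.09499971]
0.081 844 [ 0.57128745 -0.06821334  0.08366106] [ 0.52794385 -0.11048773  0.08106281] [ 0.58096356 -0.04924842  0.08792006] [ 0.55445371 -0.07986808  0.08449143]
0.115 576 [ 0.55066041 -0.08110651  0.11847996] [ 0.54133407 -0.08994349  0.11501254] [ 0.55883747 -0.07249642  0.12007507] [ 0.55008577 -0.08121996  0.11754381]
plane [-0.00122524 -0.00223771  0.09464143]
```

The lids are released and level, slope under 0.003, knob axis at (0.550, −0.081). Now I take the outer lid's knob.

Request:
jog_arm(plan="0 0 0 0.04 0.06 1.5 0;0 0 0 0 0 2 80;0 0 0 0 0 1.5 120;0 0 0 0 0 1 120;0 0 0 0 0 0.5 120;0 0 0 0 0 0.2 120;0 0 0 0 0 0 120;0 0 0 0 0 0 120")

```text
time_s: 20.98
position: [0.5505, -0.0811, 0.1008]
tool_rot: [[0.993, 0.122, 0.001], [0.122, -0.993, -0.0], [0.001, 0.0, -1.0]]
ft_force: [0.6, -0.5, 0.7]
grip_width: 0.0452
gripper_force: 0.0
```

```bash
python3 d.py
```

```text
[ 0.55048429 -0.08112844  0.10084637] [[0.9926, 0.1215, 0.0009], [0.1215, -0.9926, -0.0003], [0.0009, 0.0004, -1.0]] [-0.06430012 -0.13213446  1.58452584] [ 0.58711451 -0.5182318   0.66559375] 0.04519998493460981 [-2.05752964e+01  2.97197515e+01  8.45740922e+01  1.89559244e-03
  6.56506185e+01  6.24424878e+01]
```

Request:
jog_arm(plan="0 0 0 0 0 0 160;0 0 0 0 0 0 185;0 0 0 0 0 0 200;0 0 0 0 0 0 220;0 0 0 0 0 0 255;0 0 0 0 0 0 255;0 0 0 0 0 0 255;0 0 0 0 0 0 255")

```text
time_s: 21.65
position: [0.5504, -0.0812, 0.101]
tool_rot: [[0.993, 0.122, 0.001], [0.122, -0.993, -0.001], [0.001, 0.001, -1.0]]
ft_force: [-1.5, 0.5, 5.8]
grip_width: 0.0165
gripper_force: 39.0
```

Gripped. I lift it slowly, straight up.

Request:
jog_arm(plan="0 0 0 0 0 -0.2 255;0 0 0 0 0 -0.3 255;0 0 0 0 0 -0.4 255;0 0 0 0 0 -0.5 255;0 0 0 0 0 -0.7 255;0 0 0 0 0 -1 255;0 0 0 0 0 -1.5 255;0 0 0 0 0 -1.8 255;0 0 0 0 0 -1.8 255;0 0 0 0 0 -1.3 255")

```text
time_s: 22.48
position: [0.5505, -0.0811, 0.1978]
tool_rot: [[0.993, 0.122, 0.002], [0.122, -0.993, -0.001], [0.002, 0.001, -1.0]]
ft_force: [-0.1, 0.5, -1.0]
grip_width: 0.0165
gripper_force: 39.0
```

Request:
jog_arm(plan="0 0 0 0 0 -0.6 255;0 0 0 0 0 0 255;0 0 0 0 0 0 255;0 0 0 0 0 0 255;0 0 0 0 0 0 255")

```text
time_s: 22.9
position: [0.5498, -0.0809, 0.2005]
tool_rot: [[0.993, 0.122, -0.002], [0.122, -0.993, 0.001], [-0.002, -0.001, -1.0]]
ft_force: [-0.3, -0.1, -1.3]
grip_width: 0.0162
gripper_force: 39.0
```

```bash
python3 d.py
python3 - <<'E'
from w import *
im=imaging.get_image("wrist"); save(im,"w8"); P=dpts(im)
d=np.hypot(P[:,0]-.55,P[:,1]+.081)
for lo,hi,r in [(.08,.094,.045),(.185,.205,.03)]:
    q=P[(P[:,2]>lo)&(P[:,2]<hi)&(d<r)]; 
    if len(q): print(lo,len(q),np.median(q,0),q.min(0),q.max(0))
im=imaging.get_image("scene"); cv2.imwrite("pics/end.png",cv2.resize(im["pixels"][100:420,100:450,::-1],None,fx=1.8,fy=1.8))
for r in models.tip_of("scene","door_knob")[:1]: print(r["at"],proj(im,*r["at"],z=.153))
E
```

```text
[ 0.54984845 -0.08091863  0.20045834] [[0.9926, 0.1215, -0.0016], [0.1215, -0.9926, 0.0006], [-0.0016, -0.0008, -1.0]] [ 0.01562862 -0.0933819  11.54590476] [-0.26106217 -0.06004213 -1.28605149] 0.016165088751312486 [-2.05776308e+01  2.37940499e+01  7.64227587e+01  6.47397292e-04
  7.98841902e+01  6.24416403e+01]
0.08 2892 [ 0.55981805 -0.07816603  0.08839434] [ 0.53345371 -0.11022941  0.08020101] [ 0.58091037 -0.04906727  0.09181082]
0.185 4579 [ 0.56214842 -0.07825696  0.1940076 ] [ 0.52149818 -0.10737579  0.18500902] [ 0.5770077  -0.052857    0.20497633]
[180.3, 278.7] [ 0.49638528 -0.34992917  0.153     ]
```

View pics/end.png

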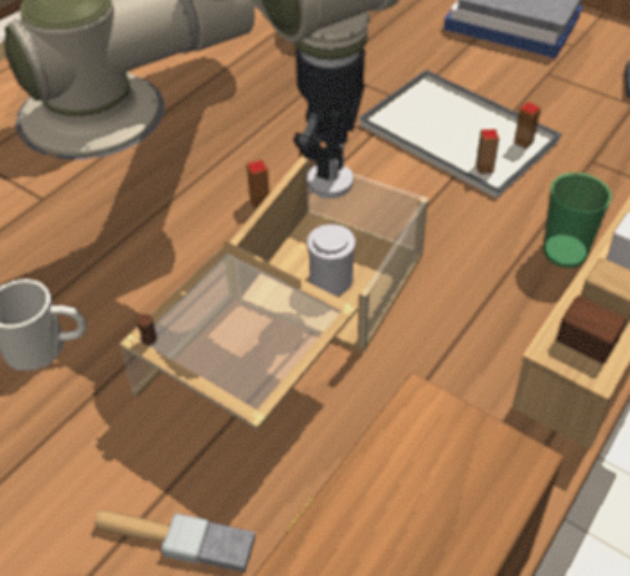

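The final view shows the inner lid seated on the tin at (332,245), the outer lid held level above it at (330,180), the door open and everything else in place.

```bash
python3 -c "
from rig import job; print(job.close_job())"
```

```text
the job is handed in; nothing more can be done
None
```

The job is handed in but no verdict came back: by my last measurements the door is open (about 97°), the inner lid is seated on the tin, and the outer lid is held level about 10 cm above it; every bystander in the last picture looked undisturbed.

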